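# Take down the iron-height setting stack

### The arm

A 7-joint arm with a two-finger parallel gripper is mounted at the origin on a cart in front of the work surface, level with it; the furniture and walls round the work are solid. World frame = base frame: x ahead of the robot, y to its left, z up, the work surface at z = 0. Lengths are in m, angles in rad, forces in N, time in s.
With the tool pointing down it reaches from about 0.35 to 0.9 m from the base axis. Payload 8.1 kg.
Tool frame: the origin (TCP) lies on the centre line of the jaws, within the pads' length; the fingertips stand 19 mm ahead of it and the grasp point (between the pads) is the TCP; z points along the fingers, y is the direction in which the jaws open and shut (so a half turn about z gives the same grasp; the last joint's range is limited). The gripper opens to 92 mm and grips with 3 to 60 N. Pads are 19 mm wide; open, the fingers measure 130 mm over their backs; the gripper's body (75 mm by 190 mm) begins 47 mm behind the grasp point.
Start: joints at [-1.397, 0.434, 0.025, 1.573, -0.012, 1.134, -0.075], TCP at [0.171, 0.601, 0.225] pointing down, gripper open.
Joint ranges: [-2.62, 2.62], [-0.44, 2.09], [-1.27, 1.32], [0.08, 2.57], [-1.32, 4.46], [0.12, 2], [-2.74, 2.74]. Speed limits (rad/s): [2.22, 2.22, 3.01, 3.01, 3.14, 3.14, 3.14].

### API

Orientations are given as a rotation vector (axis times angle).
In Python, from cell import monitor, imaging, workorder, outline_of gives the robot as it stands.
- The arm moves only by the tool move_arm, never from a script. Its argument "series" is a list of rows, each a list of 6 numbers: the shift along the world's x, y, z in cm, then the turn, a rotation vector about the world's x, y, z in degrees. A call has 1 to 8 rows; each row shifts and turns the commanded pose from where the row before left it; what a row does not reach is not made up. A row lasts 1/10 s, in which the tool goes at most 50 mm and 8.59 degrees, less where a joint would pass 70% of its speed; a pose out of reach is approached as far as the arm can. A call with a gripper value outside its range is refused whole. "grip" is the opening, from 0 (shut) to 1 (fully open), set as the call begins (left out, the last holds). The fingers move at their own pace and stop on an object; "force" is the grip in N (left out, the last holds). Time passes only in rows, so rows that do not move let the fingers close. It gives the time, the measured TCP pose, the force and the opening at its end, in the units of the state.
- monitor.observe(): the state, without advancing time (a new reading comes with each control period).
- imaging.get_image(name): name is "side" or "top"; returns a dict with "color" (480x640x3 uint8, red, green, blue), "fx", "fy", "cx", "cy" (pixels), "rvec" (rotation vector, rad) and "tvec" (3), from world to camera coordinates, as OpenCV has them. Camera axes: x right, y down, z forward; pixel columns grow to the right and rows downward; lengths in m; the calibration is good to about 2 mm. A picture is of the moment at which its call begins. There is no depth.
- workorder.sign_off(): hands the job in, once; it reports no verdict.
Trained networks look in the newest picture that a camera, given by its name, has taken for a name from the list of things; names that differ only in an ending like _2 or _b are one class to them, and where a whole thing is asked for, a point or a joint stands for the part that bears it (a point fixed in the world has none). Each returns a list of dicts, best first, with "p" (0 to 1); they miss things now and then, are a little off and sometimes report something else, mostly with a low value. They report only what shows in the picture. A call takes as long as a camera call. They do not tell look-alikes from the thing itself.
- outline_of(camera, thing): "mask" (480x640 bool, what is visible of it) and "rect" ([left, top, width, height] in pixels, round what is visible of it).
The state is a dict: "clock": time; "joints": joint angles; "dq": joint speeds; "joint_efforts": joint torques, N m; "position": TCP position; "ee_rot": TCP orientation; "force": force on the tool from outside, world axes, zero at the start; "ft_torque": the same for the moment, N m; "width": opening from 0.0 (shut) to 1.0 (fully open).
Only numpy, scipy, OpenCV 4.12 (cv2) and the standard library are available. Lean on these libraries where they do the work, as an engineer would, in place of code of your own. Each camera call takes 0.05 s, during which the arm holds its last target. There are 200 camera calls.

### The job

The stack that was used to set the soldering iron's height is no longer needed: take it down from the top, one part at a time, and put the brass weight, the round spacer, the square spacer and the long spacer each into the wooden nest whose recess fits its shape and size, fully home and upright. Do not topple any part on the way, and leave the black tip-cleaning pot where it stands.

Things in the scene. Friction and masses are not known exactly. Their poses are not given: they have to be found in the camera images.
- brass_weight_mid (a point): turned brass hold-down weight with a narrow neck and knob on top, base 40 mm in diameter, 58 mm high, about 0.5 kg; its sides are plain and upright over the lower 29 mm: grip it there. Top of the stack at the start. This point: its centre, 29 mm above its underside; z up
- round_spacer_mid (a point): round aluminium spacer with a dark band round its rim, a disc 52 mm in diameter and 24 mm thick, about 0.15 kg, under the weight at the start. This point: its centre, 12 mm above its underside; z up
- square_spacer_mid (a point): square dark steel spacer, 60 x 60 mm and 24 mm thick, about 0.3 kg, under the round spacer at the start. This point: its centre, 12 mm above its underside; x and y along its sides, z up
- long_spacer_mid (a point): long aluminium spacer, 66 mm (x) by 130 mm (y) and 24 mm thick, about 0.4 kg; foot of the stack, lying on the bench at the start (stack 130 mm high in all). This point: its centre, 12 mm above its underside; x along its short and y along its long side, z up
- weight_nest_floor (a point): wooden storage nest of the brass weight (the smaller of the two round recesses): a light wooden block 72 x 72 mm, 12 mm high, fixed to the bench, with one round, 52 mm wide recess in its middle, 6 mm deep with a floor 6 mm above the bench. This point: centre of the recess floor (6 mm above the bench); z up
- round_nest_floor (a point): wooden storage nest of the round spacer (the larger of the two round recesses): a light wooden block 84 x 84 mm, 12 mm high, fixed to the bench, with one round, 64 mm wide recess in its middle, 6 mm deep with a floor 6 mm above the bench. This point: centre of the recess floor (6 mm above the bench); z up
- square_nest_floor (a point): wooden storage nest of the square spacer: a light wooden block 92 x 92 mm, 12 mm high, fixed to the bench, with one square, 72 x 72 mm recess in its middle, 6 mm deep with a floor 6 mm above the bench. This point: centre of the recess floor (6 mm above the bench); z up, x and y along its sides
- long_nest_floor (a point): wooden storage nest of the long spacer: a light wooden block 96 x 160 mm, 12 mm high, fixed to the bench, with one rectangular, 78 mm (x) by 142 mm (y) recess in its middle, 6 mm deep with a floor 6 mm above the bench. This point: centre of the recess floor (6 mm above the bench); z up, x along its short and y along its long side
- cleaning_pot_mid (a point): black soldering-tip cleaning pot with brass wool, 72 mm in diameter, 55 mm high, loose, standing among the nests; a bystander. This point: its centre, 27.5 mm above the bench
Not all that is in view belongs to the job. What is shaped like the part that bears square_spacer_mid but blue is not meant.

How it is judged:
By the outcome, as a careful person would: the job done as asked, in the order asked, and still so for the second after the job is handed in, with the robot touching nothing.
It also fails if it takes over 120 s, if anything falls off the work surface, if the arm or the gripper's body presses on something with over 40 N, if the wrist force passes 120 N, or if a joint passes its speed limit or range.

## Working session

There is one attempt and no reset: what is moved stays moved. The work goes in short steps, Python scripts to look and compute and a tool call to move; the robot and the scene stay as the last step left them, time stands still between calls to the robot, and variables do not carry over. Pictures are saved under pics/ and viewed, about 12 in all and at most 16, crops included, and the job is handed in when it is done.

Besides the shell and the picture viewer there is one more tool, called by a JSON object that holds its "op" and its "data". move_arm: Moves the arm, as the interface text tells. Its arguments: {"type":"object","properties":{"series":{"type":"array"},"grip":{"type":"number"},"force":{"type":"number"}},"required":["series"]}

```bash
mkdir -p pics; ls; cat > h.py <<'E'
from cell import monitor, imaging, workorder, outline_of
import numpy as np, cv2
def snap(n,f=None):
    im=imaging.get_image(n)
    if f: cv2.imwrite('pics/'+f,im['color'][:,:,::-1])
    return im
def pix(im,P):
    K=np.array([[im['fx'],0,im['cx']],[0,im['fy'],im['cy']],[0,0,1]])
    return cv2.projectPoints(np.array(P,float).reshape(-1,1,3),np.array(im['rvec'],float),np.array(im['tvec'],float),K,None)[0].reshape(-1,2)
def ray(im,uv,z):
    R=cv2.Rodrigues(np.array(im['rvec'],float))[0]; t=np.array(im['tvec'],float)
    C=-R.T@t; out=[]
    for u,v in np.atleast_2d(uv):
        d=R.T@np.array([(u-im['cx'])/im['fx'],(v-im['cy'])/im['fy'],1]); out.append(C+d*(z-C[2])/d[2])
    return np.array(out)
E
python3 - <<'E'
from h import *
print(monitor.observe())
for c in ['top','side']:
    im=snap(c,c+'0.png'); R=cv2.Rodrigues(np.array(im['rvec'],float))[0]
    print(c,'cam at',-R.T@np.array(im['tvec']),im['fx'],'z axis',R[2])
    for n in ['brass_weight_mid','round_spacer_mid','square_spacer_mid','long_spacer_mid','weight_nest_floor','round_nest_floor','square_nest_floor','long_nest_floor','cleaning_pot_mid']:
        for o in outline_of(c,n):
            r=o['rect']; m=o['mask']; 
            print(c,n,round(o['p'],2),r,m.sum(),ray(im,[[r[0]+r[2]/2,r[1]+r[3]/2]],0.012).round(3)[0,:2])
E
```

```text
pics
{'clock': 0.0, 'joints': array([-1.39658473,  0.43520903,  0.02495983,  1.57407518, -0.01159589,
        1.13400141, -0.07507452]), 'dq': array([ 1.77636635e-04, -8.89342648e-04, -4.88887170e-04,  2.09790335e-05,
       -2.15025324e-03, -3.13779651e-05, -2.54781589e-04]), 'joint_efforts': array([ 1.34552533e-04, -6.67828274e+01,  9.85719413e-01, -3.14476347e+01,
       -6.04704022e-02,  4.23990400e-02,  1.57567652e-04]), 'position': array([0.17071705, 0.60070893, 0.22466196]), 'ee_rot': array([-4.33464543e-01, -3.11146802e+00,  2.42881442e-03]), 'force': array([ 0.67441769, -0.3579297 ,  1.83302043]), 'ft_torque': array([-0.03182271,  0.00182595,  0.02426595]), 'width': 0.9996839494359301}
top cam at [0.43444926 0.07225881 1.51243588] 542.7814642682797 z axis [ 0.08910542 -0.00203649 -0.99602012]
top brass_weight_mid 0.48 [264.4, 202.4, 16.4, 17.2] 223 [0.658 0.178]
top brass_weight_mid 0.26 [244.6, 197.1, 53.9, 36.7] 637 [0.645 0.181]
top square_spacer_mid 0.88 [201.0, 203.7, 27.7, 24.9] 505 [0.646 0.339]
top square_spacer_mid 0.82 [178.1, 306.2, 25.5, 22.0] 486 [0.368 0.406]
t
[... 1010 characters left out ...]
.1, 271.5, 34.4, 25.7] 440 [0.657 0.162]
side square_spacer_mid 0.56 [222.3, 326.3, 35.2, 30.0] 870 [0.645 0.342]
side long_spacer_mid 0.92 [237.0, 271.2, 61.2, 44.7] 992 [0.648 0.191]
side weight_nest_floor 0.9 [332.0, 298.4, 39.9, 32.8] 978 [0.455 0.194]
side weight_nest_floor 0.61 [381.5, 198.9, 33.5, 24.9] 780 [ 0.451 -0.222]
side round_nest_floor 0.97 [290.3, 224.6, 37.0, 28.9] 836 [ 0.631 -0.028]
side square_nest_floor 0.93 [382.1, 197.8, 33.7, 28.2] 799 [ 0.449 -0.22 ]
side long_nest_floor 0.84 [349.3, 235.0, 49.5, 50.2] 1877 [ 0.458 -0.002]
side cleaning_pot_mid 0.66 [314.1, 180.2, 26.0, 29.5] 689 [ 0.652 -0.235]
side cleaning_pot_mid 0.23 [332.6, 297.9, 40.9, 33.2] 961 [0.453 0.192]
```

```bash
python3 - <<'E'
import cv2
a=cv2.imread('pics/top0.png')[140:340,165:465]; cv2.imwrite('pics/top0c.png',cv2.resize(a,(800,533),interpolation=cv2.INTER_CUBIC))
a=cv2.imread('pics/side0.png')[160:370,190:430]; cv2.imwrite('pics/side0c.png',cv2.resize(a,(685,600),interpolation=cv2.INTER_CUBIC))
E
```

```text
(no output)
```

View pics/top0c.png

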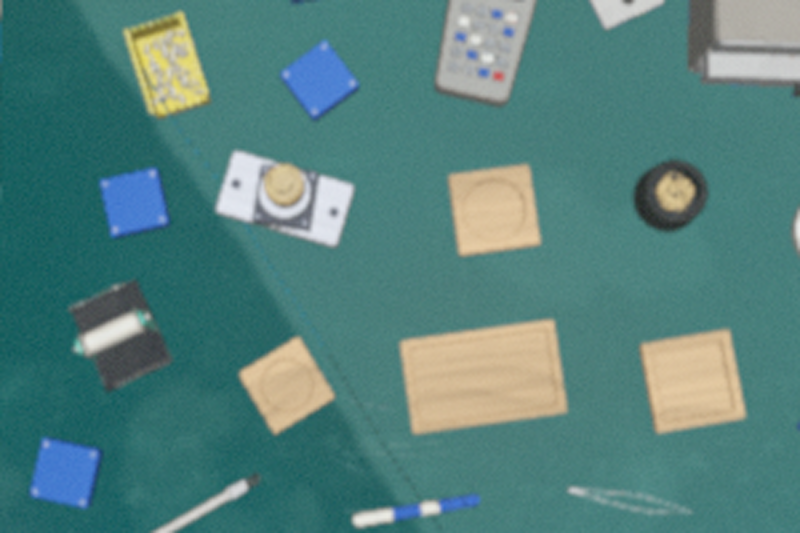

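View pics/side0c.png

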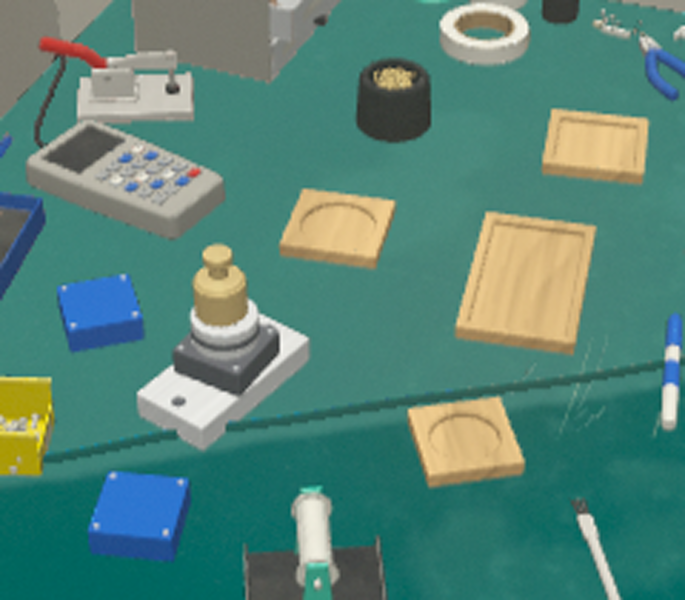

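```bash
cat > fit.py <<'E'
from h import *
from scipy.optimize import minimize
def box(sx,sy,z0,z1): return lambda p:[[p[0]+np.cos(p[2])*a-np.sin(p[2])*b,p[1]+np.sin(p[2])*a+np.cos(p[2])*b,z] for a in(-sx/2,sx/2) for b in(-sy/2,sy/2) for z in(z0,z1)]
def cyl(*rz): return lambda p:[[p[0]+r*np.cos(t),p[1]+r*np.sin(t),z] for r,z in rz for t in np.arange(0,6.28,.26)]
def hull(P): return cv2.convexHull(np.array(P,np.float32)).reshape(-1,2)
def rast(poly,o,S=8,n=800):
    m=np.zeros((n,n),np.uint8); cv2.fillConvexPoly(m,np.round((poly-o+.5)*S).astype(np.int32),1); return m
def wood(c): 
    h,s,v=cv2.split(cv2.cvtColor(c,cv2.COLOR_RGB2HSV)); return (h<28)&(h>8)&(s>45)&(v>110)
def white(c):
    h,s,v=cv2.split(cv2.cvtColor(c,cv2.COLOR_RGB2HSV)); return (s<40)&(v>130)
def dark(c):
    h,s,v=cv2.split(cv2.cvtColor(c,cv2.COLOR_RGB2HSV)); return (s<70)&(v<110)
def fit(model,col,p0,ims,pad=8,zc=0.01):
    T=[]
    for im in ims:
        q=hull(pix(im,model(p0))); lo=q.min(0)-pad; hi=q.max(0)+pad
        m=col(im['color']).astype(np.uint8); k=np.zeros_like(m); k[int(lo[1]):int(hi[1]),int(lo[0]):int(hi[0])]=1
        m=cv2.morphologyEx(m*k,cv2.MORPH_OPEN,np.ones((2,2),np.uint8))
        n,l,st,_=cv2.connectedComponentsWithStats(m)
        o=lo.round()-4
        # pixel corners for an unbiased hull, shrunk to pixel units
        keep=np.isin(l,[i for i in range(1,n) if st[i,4]>=12]); ys,xs=np.nonzero(keep)
        T.append((im,o,rast(hull(np.r_[[[x+a,y+b] for x,y in zip(xs,ys) for a in(-.5,.5) for b in(-.5,.5)]]),o)))
    def cost(p): return sum(float((rast(hull(pix(im,model(p))),o)^t).sum())/t.sum() for im,o,t in T)
    best=None
    for dy in ([0] if len(p0)==2 else np.radians([-20,-8,8,20])):
        p=np.array(p0,float); s=np.array([.006,.006]); 
        if len(p)==3: p[2]+=dy; s=np.r_[s,.1]
        sim=np.vstack([p]+[p+np.eye(len(p))[i]*s[i] for i in range(len(p))])
        r=minimize(cost,p,method='Nelder-Mead',options=dict(initial_simplex=sim,xatol=2e-4,fatol=1e-4))
        if best is None or r.fun<best.fun: best=r
    return best.x,best.fun
def draw(im,polys,box_,S,f):
    x0,y0,x1,y1=box_; a=cv2.resize(im['color'][y0:y1,x0:x1,::-1],None,fx=S,fy=S,interpolation=cv2.INTER_CUBIC)
    for P in polys: cv2.polylines(a,[np.round((hull(pix(im,P))-[x0,y0]+.5)*S).astype(np.int32)],True,(0,0,255),1)
    cv2.imwrite('pics/'+f,a)
E
cat > m1.py <<'E'
from fit import *
t=snap('top'); s=snap('side'); A=[]
jobs=[('wn',box(.072,.072,0,.012),wood,[.454,.185,.4],[t,s]),('rn',box(.084,.084,0,.012),wood,[.63,-.037,.1],[t,s]),
('sn',box(.092,.092,0,.012),wood,[.447,-.235,.1],[t,s]),('ln',box(.096,.160,0,.012),wood,[.454,-.015,.1],[t,s]),
('long',box(.066,.130,0,.024),white,[.645,.185,-.2],[t]),('sq',box(.06,.06,.024,.048),dark,[.64,.182,-.2],[t,s]),
('wt',cyl((.02,.072),(.02,.101),(.009,.130)),wood,[.64,.182],[t,s])]
for n,m,c,p0,ims in jobs:
    p,f=fit(m,c,p0,ims,pad=5 if n in('wt','sq','long') else 8); A.append(m(p)); print(n,p.round(4),round(f,3), np.degrees(p[2]).round(1) if len(p)>2 else '')
draw(t,A,(230,180,460,310),3.4,'m1t.png'); draw(s,A,(230,180,430,340),3.7,'m1s.png')
E
python3 m1.py
```

```text
wn [0.4534 0.1843 0.5259] 0.204 30.1
rn [ 0.6317 -0.0371  0.111 ] 0.208 6.4
sn [ 0.4495 -0.238   0.1391] 0.21 8.0
ln [ 0.458  -0.0207  0.1224] 0.132 7.0
long [ 0.6446  0.1786 -0.2866] 0.087 -16.4Traceback (most recent call last):
  File "m1.py", line 8, in <module>
    p,f=fit(m,c,p0,ims,pad=5 if n in('wt','sq','long') else 8); A.append(m(p)); print(n,p.round(4),round(f,3), np.degrees(p[2]).round(1) if len(p)>2 else '')
        ~~~^^^^^^^^^^^^^^^^^^^^^^^^^^^^^^^^^^^^^^^^^^^^^^^^^^^
  File "fit.py", line 24, in fit
    T.append((im,o,rast(hull(np.r_[[[x+a,y+b] for x,y in zip(xs,ys) for a in(-.5,.5) for b in(-.5,.5)]]),o)))
                        ~~~~^^^^^^^^^^^^^^^^^^^^^^^^^^^^^^^^^^^^^^^^^^^^^^^^^^^^^^^^^^^^^^^^^^^^^^^^^^^^
  File "fit.py", line 5, in hull
    def hull(P): return cv2.convexHull(np.array(P,np.float32)).reshape(-1,2)
                        ~~~~~~~~~~~~~~^^^^^^^^^^^^^^^^^^^^^^^^
cv2.error: OpenCV(4.12.0) /io/opencv/modules/imgproc/src/convhull.cpp:143: error: (-215:Assertion failed) total >= 0 && (depth == CV_32F || depth == CV_32S) in function 'convexHull'
```

```bash
python3 - <<'E'
import cv2
for f,u,v in (('top',263,219),('top',281,219),('side',265,287),('side',275,291),('side',250,300),('top',300,240)):
    a=cv2.imread(f'pics/{f}0.png'); print(f,u,v,a[v,u,::-1],cv2.cvtColor(a,cv2.COLOR_BGR2HSV)[v,u])
E
sed -i 's/(s<70)&(v<110)/(s<100)\&(v<125)/' fit.py; sed -i "s/.sq',box(.06,.06,.024,.048),dark,\[.64,.182,-.2\],\[t,s\]/'sq',box(.06,.06,.024,.048),dark,[.64,.182,-.2],[s]/" m1.py
python3 m1.py
```

```text
top 263 219 [111 115 125] [111  29 125]
top 281 219 [116 123 132] [107  31 132]
side 265 287 [112 111 114] [130   7 114]
side 275 291 [67 71 71] [90 14 71]
side 250 300 [141 143 142] [ 75   4 143]
top 300 240 [ 73 126 124] [ 89 107 126]
wn [0.4534 0.1843 0.5259] 0.204 30.1
rn [ 0.6316 -0.0375  0.1164] 0.208 6.7
sn [ 0.4494 -0.2385  0.1335] 0.212 7.7
ln [ 0.458  -0.0207  0.1224] 0.133 7.0
long [ 0.6446  0.1786 -0.2866] 0.085 -16.4
sq [ 0.6454  0.1839 -0.1762] 0.227 -10.1
wt [0.6508 0.1747] 0.251
```

View pics/m1t.png

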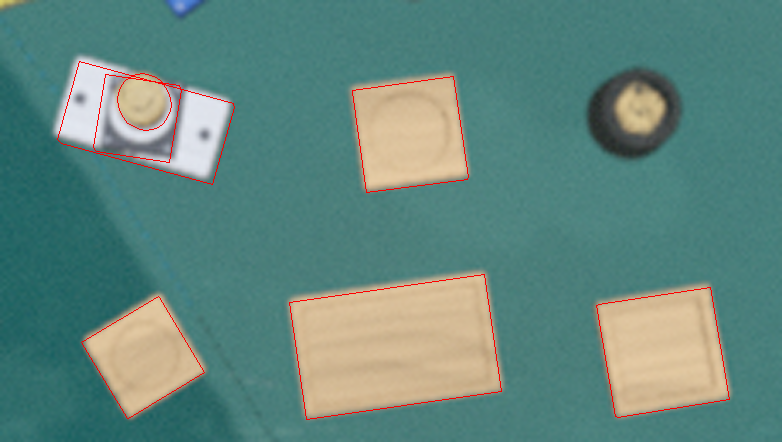

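View pics/m1s.png

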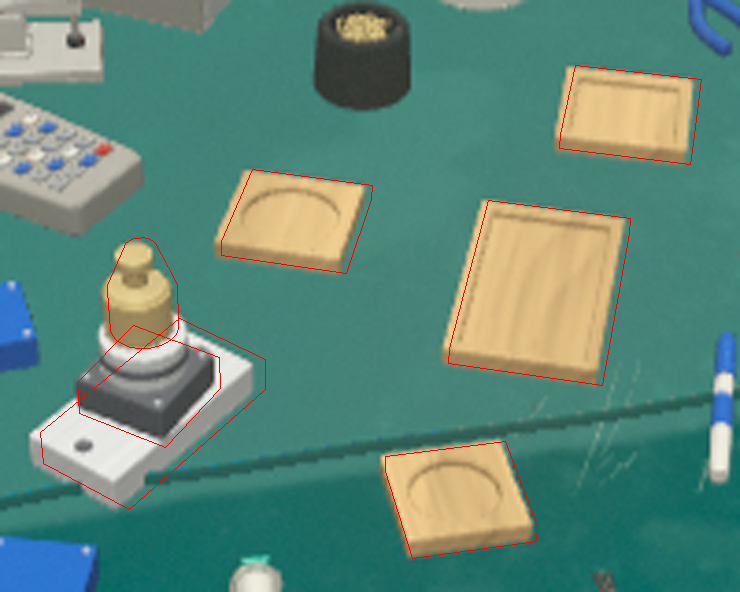

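```bash
cat > m2.py <<'E'
from fit import *
t=snap('top'); s=snap('side')
jobs=[('wn',box(.072,.072,0,.012),wood,[.454,.185,.52]),('rn',box(.084,.084,0,.012),wood,[.63,-.037,.1]),
('sn',box(.092,.092,0,.012),wood,[.447,-.235,.1]),('ln',box(.096,.160,0,.012),wood,[.457,-.02,.1]),
('wt',cyl((.02,.072),(.02,.098),(.010,.130)),wood,[.64,.182]),('wt2',cyl((.02,.072),(.02,.098),(.010,.130)),wood,[.645,.182])]
for n,m,c,p0 in jobs:
    for im in (t,s):
        p,f=fit(m,c,p0,[im],pad=5 if n in('wt','wt2') else 8); print(n,p.round(4),round(f,3))
for P in ([.645,.18,.13],[.645,.18,.101],[.645,.18,.072]): print(pix(t,P).round(1),pix(s,P).round(1))
for im,b in((t,(258,195,292,225)),(s,(250,238,285,285))):
    w=wood(im['color']); x0,y0,x1,y1=b; ys,xs=np.nonzero(w[y0:y1,x0:x1]); print(xs.min()+x0,xs.max()+x0,ys.min()+y0,ys.max()+y0)
E
python3 m2.py
```

```text
wn [0.452  0.18   0.4894] 0.105
wn [0.4535 0.1862 0.5192] 0.029
rn [ 0.6309 -0.0393  0.0973] 0.058
rn [ 0.6315 -0.0315  0.125 ] 0.043
sn [ 0.4476 -0.2401  0.1356] 0.054
sn [ 0.45   -0.2327  0.1652] 0.037
ln [ 0.4565 -0.0232  0.1122] 0.053
ln [ 0.458  -0.016   0.1262] 0.028
wt [0.6501 0.1739] 0.087
wt [0.6496 0.1794] 0.058
wt2 [0.6498 0.1737] 0.088
wt2 [0.6495 0.179 ] 0.057
[[268.6 209.2]] [[268.9 248.3]]
[[269.5 210.9]] [[269.4 259.1]]
[[270.3 212.5]] [[270.  269.7]]
264 278 202 216
258 276 246 273
```

{"op": "move_arm", "data": {"series": [[3.4,-3.0,0.6,0,0,-6.5],[3.4,-3.0,0.6,0,0,-6.5],[3.4,-3.0,0.6,0,0,-6.5],[3.4,-3.0,0.6,0,0,-6.5],[3.4,-3.0,0.6,0,0,-6.5],[3.4,-3.0,0.6,0,0,-6.5],[3.4,-3.0,0.6,0,0,-6.5]], "grip": 1, "force": 20}}

```text
clock: 2.0
position: [0.41, 0.3898, 0.268]
ee_rot: [-1.609, -2.698, -0.001]
force: [-0.2, 0.8, 0.2]
width: 1.0
```

{"op": "move_arm", "data": {"series": [[3.4,-3.0,0,0,0,-6.5],[3.4,-3.0,0,0,0,-6.5],[3.4,-3.0,0,0,0,-6.5],[3.4,-3.0,0,0,0,-6.5],[3.4,-3.0,0,0,0,-6.5],[3.4,-3.0,0,0,0,-6.5],[3.4,-3.0,0,0,0,-6.5],[0,0,0,0,0,0]]}}

```text
clock: 2.8
position: [0.6506, 0.1739, 0.2672]
ee_rot: [2.531, 1.853, -0.001]
force: [-0.2, -0.5, 1.1]
width: 1.001
```

{"op": "move_arm", "data": {"series": [[0,0,-4,0,0,0],[0,0,-4,0,0,0],[0,0,-1.5,0,0,0],[0,0,0,0,0,0]]}}

```text
clock: 3.2
position: [0.6453, 0.1814, 0.1704]
ee_rot: [-2.521, -1.872, 0.006]
force: [0.2, -1.0, 0.0]
width: 1.002
```

```bash
python3 - <<'E'
from h import *
o=monitor.observe(); T=o['position']; R=cv2.Rodrigues(o['ee_rot'])[0]; print(T,R.round(3))
L=[]
for n in('top','side'):
    im=snap(n); S=4; u,v=pix(im,T)[0].astype(int); x0,y0=u-50,v-70
    a=cv2.resize(im['color'][y0:y0+140,x0:x0+100,::-1],None,fx=S,fy=S,interpolation=cv2.INTER_CUBIC)
    for d in([0,.046,.019],[0,-.046,.019],[0,0,.019],[0,0,.0]):
        q=(pix(im,T+R@d)[0]-[x0,y0]+.5)*S; cv2.circle(a,tuple(q.astype(int)),3,(0,0,255),-1)
    L.append(a)
cv2.imwrite('pics/g1.png',np.hstack(L))
E
```

```text
[0.64527335 0.18138905 0.17036847] [[ 0.29   0.957 -0.004]
 [ 0.957 -0.29  -0.001]
 [-0.002 -0.004 -1.   ]]
```

View pics/g1.png

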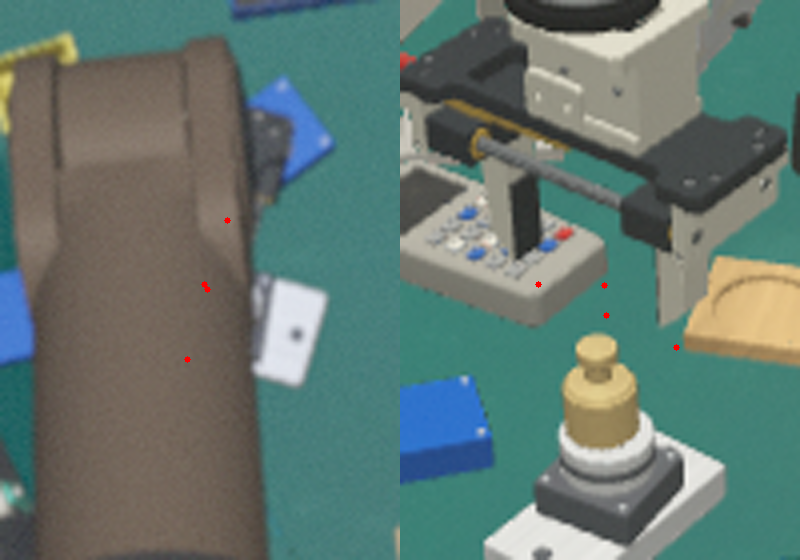

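```bash
cat > g2.py <<'E'
from h import *
import sys
o=monitor.observe(); T=o['position']; R=cv2.Rodrigues(o['ee_rot'])[0]; print(T,o['joints'].round(3),o['force'].round(1))
L=[]
for n in('top','side'):
    im=snap(n); S=4; u,v=pix(im,T)[0].astype(int); x0,y0=u-50,v-80
    a=cv2.resize(im['color'][y0:y0+140,x0:x0+100,::-1],None,fx=S,fy=S,interpolation=cv2.INTER_CUBIC)
    f=lambda d:tuple(((pix(im,T+R@d)[0]-[x0,y0]+.5)*S).astype(int))
    for z in(-.047,):
        cv2.polylines(a,[np.array([f([i*.0375,j*.095,z]) for i,j in((1,1),(1,-1),(-1,-1),(-1,1))])],True,(0,255,0),1)
    w=float(o['width'])*.046
    for s in(1,-1): cv2.polylines(a,[np.array([f([i*.0095,s*w,z]) for i,z in((1,.019),(-1,.019),(-1,-.019),(1,-.019))])],True,(0,0,255),1)
    L.append(a)
cv2.imwrite('pics/'+sys.argv[1],np.hstack(L))
E
python3 g2.py g2.png
```

```text
[0.64759713 0.1814928  0.17395   ] [-0.67   0.586  0.51   1.54  -0.309  1.095 -0.384] [-0.  -0.1  0.1]
```

View pics/g2.png

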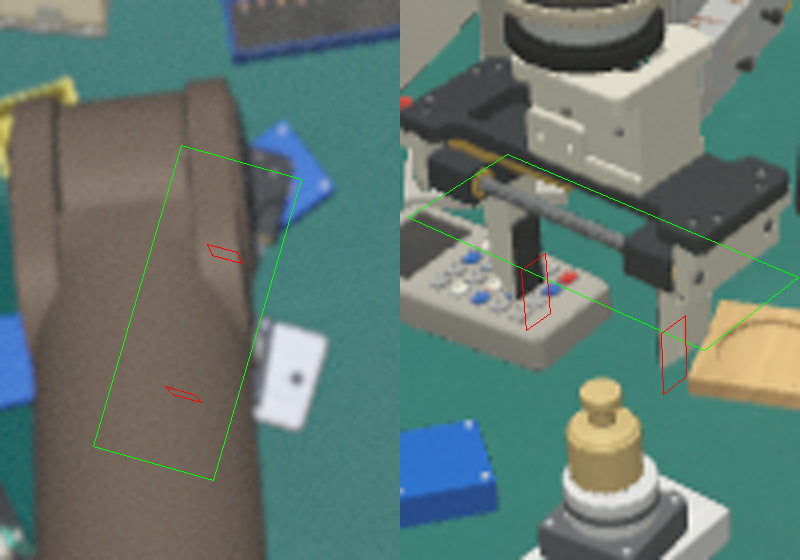

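{"op": "move_arm", "data": {"series": [[0.2,-0.4,-2,0,0,0],[0,0,-2,0,0,0],[0,0,-1.5,0,0,0],[0,0,-1,0,0,0],[0,0,0,0,0,0],[0,0,0,0,0,0]]}}

```text
clock: 4.0
position: [0.6493, 0.1774, 0.1081]
ee_rot: [2.523, 1.872, 0.001]
force: [-0.3, 0.2, 0.1]
width: 1.001
```

```bash
python3 g2.py g3.png
```

```text
[0.64928039 0.17736533 0.1081415 ] [-0.645  0.651  0.48   1.602 -0.345  0.973 -0.348] [-0.3  0.2  0.1]
```

View pics/g3.png

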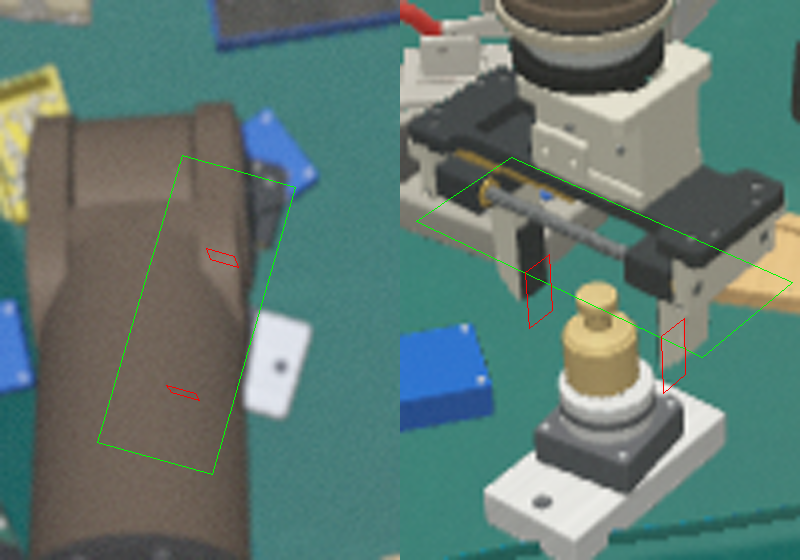

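{"op": "move_arm", "data": {"series": [[0,0,3,0,0,0],[0,0,3,0,0,0],[-1,-1,3,0,0,0],[-3,-3.5,0,0,0,0],[-3,-3.5,-1,0,0,0],[-3,-3,-3,0,0,0],[0,0,-4,0,0,0],[0,0,-4,0,0,0]]}}

```text
clock: 4.9
position: [0.5505, 0.0676, 0.0793]
ee_rot: [2.524, 1.869, 0.006]
force: [1.6, 1.0, 0.2]
width: 0.999
```

{"op": "move_arm", "data": {"series": [[0,0,-3.5,0,0,0],[0,0,-0.5,0,0,0],[0,0,-0.2,0,0,0],[0,0,0,0,0,0]]}}

```text
clock: 5.3
position: [0.5513, 0.0684, 0.0381]
ee_rot: [2.522, 1.871, 0.003]
force: [0.5, -0.8, 0.2]
width: 0.998
```

{"op": "move_arm", "data": {"series": [[0,0,-0.5,0,0,0],[0,0,-0.5,0,0,0],[0,0,0,0,0,0]]}}

```text
clock: 5.6
position: [0.5499, 0.0685, 0.0266]
ee_rot: [-2.523, -1.872, -0.0]
force: [0.2, 0.3, 0.4]
width: 1.002
```

```bash
python3 g2.py g4.png
```

```text
[0.5499068  0.06853396 0.02657408] [-0.522  0.597  0.427  1.97  -0.392  0.656 -0.14 ] [0.2 0.3 0.4]
```

View pics/g4.png

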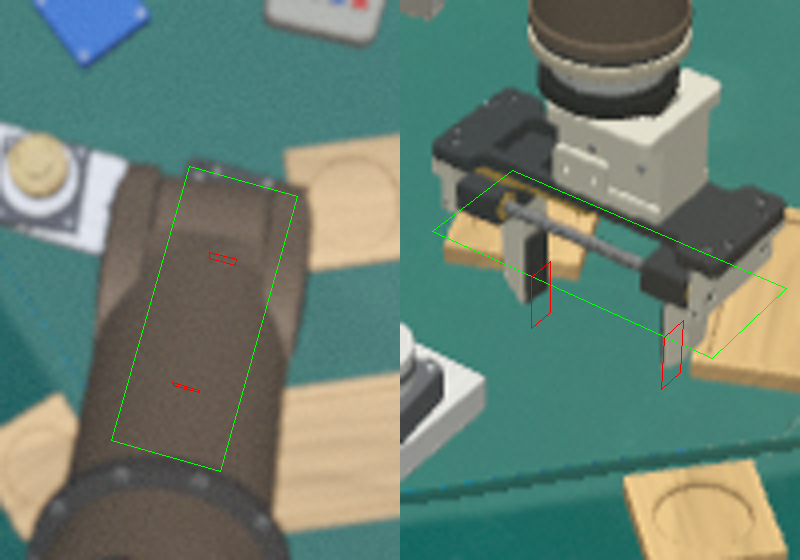

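{"op": "move_arm", "data": {"series": [[0,0,-0.4,0,0,0],[0,0,-0.2,0,0,0],[0,0,0,0,0,0]]}}

```text
clock: 6.0
position: [0.5497, 0.0683, 0.0202]
ee_rot: [-2.523, -1.872, 0.001]
force: [-0.2, 0.5, -0.2]
width: 1.001
```

{"op": "move_arm", "data": {"series": [[0,0,-0.2,0,0,0],[0,0,0,0,0,0]]}}

```text
clock: 6.2
position: [0.5498, 0.0683, 0.0183]
ee_rot: [-2.523, -1.872, 0.0]
force: [-0.4, 0.4, -0.4]
width: 1.002
```

{"op": "move_arm", "data": {"series": [[0,0,-0.2,0,0,0],[0,0,0,0,0,0]]}}

```text
clock: 6.4
position: [0.5498, 0.0684, 0.0164]
ee_rot: [-2.523, -1.872, 0.0]
force: [0.3, -0.3, 0.1]
width: 1.0
```

No contact at 16 mm: the tips do stand higher than the text says. I'll keep going gently to find how much.

{"op": "move_arm", "data": {"series": [[0,0,-0.3,0,0,0],[0,0,-0.2,0,0,0],[0,0,0,0,0,0]]}}

```text
clock: 6.7
position: [0.5497, 0.0683, 0.0112]
ee_rot: [-2.523, -1.872, 0.001]
force: [-0.0, 0.5, -0.1]
width: 0.995
```

{"op": "move_arm", "data": {"series": [[0,0,-0.2,0,0,0],[0,0,-0.2,0,0,0],[0,0,0,0,0,0]]}}

```text
clock: 7.0
position: [0.5498, 0.0683, 0.0073]
ee_rot: [-2.523, -1.872, 0.001]
force: [0.4, -0.6, 0.1]
width: 1.0
```

{"op": "move_arm", "data": {"series": [[0,0,-0.2,0,0,0],[0,0,-0.1,0,0,0],[0,0,0,0,0,0]]}}

```text
clock: 7.3
position: [0.5498, 0.0684, 0.0044]
ee_rot: [-2.523, -1.872, 0.0]
force: [0.1, 0.2, -0.7]
width: 0.999
```

{"op": "move_arm", "data": {"series": [[0,0,-0.2,0,0,0],[0,0,0,0,0,0]]}}

```text
clock: 7.5
position: [0.5498, 0.0683, 0.0024]
ee_rot: [-2.523, -1.872, 0.0]
force: [-0.8, 0.6, 0.1]
width: 1.002
```

{"op": "move_arm", "data": {"series": [[0,0,-0.2,0,0,0],[0,0,0,0,0,0]]}}

```text
clock: 7.7
position: [0.5498, 0.0683, 0.0004]
ee_rot: [-2.523, -1.872, 0.0]
force: [0.1, -1.1, 0.1]
width: 1.002
```

{"op": "move_arm", "data": {"series": [[0,0,-0.2,0,0,0],[0,0,0,0,0,0]]}}

```text
clock: 7.9
position: [0.5501, 0.0684, -0.0009]
ee_rot: [-2.523, -1.871, -0.001]
force: [-1.9, -0.9, 8.7]
width: 0.999
```

```bash
sed -i "s/T=o\['position'\];/T=o['position']+[0,0,.0195];/" g2.py; python3 g2.py g5.png
```

```text
[0.55009851 0.06836218 0.01855413] [-0.499  0.639  0.396  1.982 -0.42   0.6   -0.117] [-1.9 -0.9  8.7]
```

View pics/g5.png

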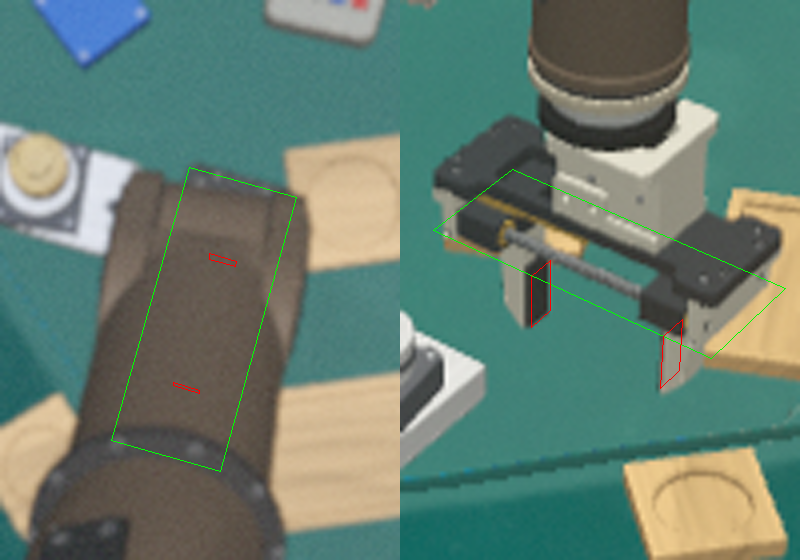

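{"op": "move_arm", "data": {"series": [[0,0,4,0,0,0],[0,0,5,0,0,0],[0,0,5,0,0,0],[1.5,2,3,0,0,0],[3,3.5,0,0,0,0],[3,3.5,0,0,0,0],[2.5,2.1,0,0,0,0],[0,0,0,0,0,0]]}}

```text
clock: 8.8
position: [0.6518, 0.1842, 0.1676]
ee_rot: [-2.518, -1.878, -0.002]
force: [0.2, 0.4, -0.6]
width: 0.999
```

{"op": "move_arm", "data": {"series": [[0,0,-4,0,0,0],[0,0,-3,0,0,0],[0,0,-1.5,0,0,0],[0,0,0,0,0,0],[0,0,0,0,0,0]]}}

```text
clock: 9.3
position: [0.6505, 0.179, 0.0846]
ee_rot: [2.523, 1.871, 0.001]
force: [0.0, 0.5, 0.4]
width: 0.996
```

{"op": "move_arm", "data": {"series": [[-0.1,0,-0.4,0,0,0],[0,0,0,0,0,0],[0,0,0,0,0,0],[0,0,0,0,0,0]], "grip": 0.47, "force": 15}}

```text
clock: 9.7
position: [0.6492, 0.1795, 0.0801]
ee_rot: [2.523, 1.872, 0.001]
force: [-0.5, -0.4, 0.7]
width: 0.699
```

{"op": "move_arm", "data": {"series": [[0,0,0,0,0,0],[0,0,0,0,0,0],[0,0,0,0,0,0],[0,0,0,0,0,0],[0,0,0,0,0,0]], "grip": 0.2, "force": 20}}

```text
clock: 10.2
position: [0.6501, 0.1789, 0.0802]
ee_rot: [2.522, 1.87, 0.003]
force: [4.8, -1.6, 2.4]
width: 0.421
```

```bash
python3 g2.py g6.png
```

```text
[0.65012991 0.1789439  0.09966755] [-0.645  0.684  0.477  1.623 -0.371  0.924 -0.329] [ 4.8 -1.6  2.4]
```

View pics/g6.png

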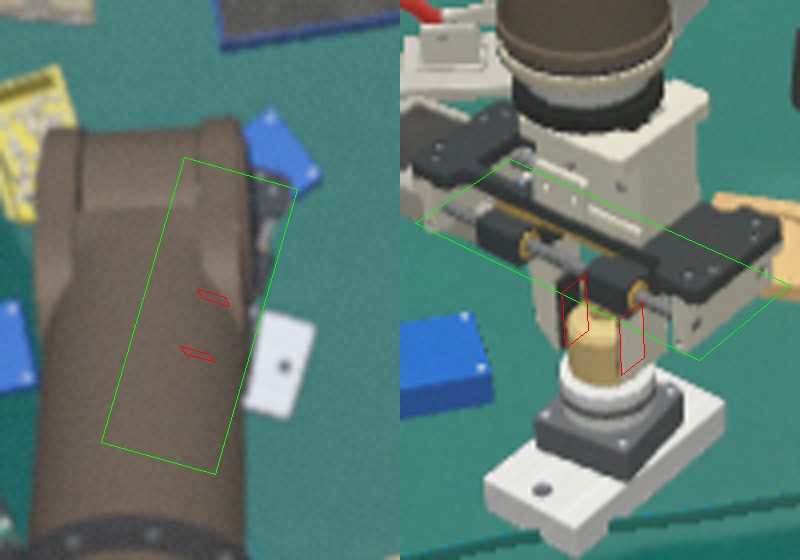

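{"op": "move_arm", "data": {"series": [[0,0,0,0,0,0],[0,0,0.5,0,0,0],[0,0,1.5,0,0,0],[0,0,3,0,0,0],[0,0,3,0,0,0],[0,0,0,0,0,0]], "force": 30}}

```text
clock: 10.9
position: [0.6507, 0.1798, 0.1641]
ee_rot: [2.522, 1.871, 0.009]
force: [1.3, -0.7, -5.1]
width: 0.419
```

```bash
cat > m3.py <<'E'
from fit import *
import sys
s=snap('side'); o=monitor.observe(); print(o['position'].round(4),o['force'].round(1),o['width'])
cv2.imwrite('pics/'+sys.argv[1],cv2.resize(s['color'][180:340,200:400,::-1],None,fx=4,fy=4,interpolation=cv2.INTER_CUBIC)[:600])
E
python3 m3.py l1.png
```

```text
[0.6495 0.1797 0.1615] [ 1.2  0.1 -6.8] 0.4223471729417442
```

View pics/l1.png

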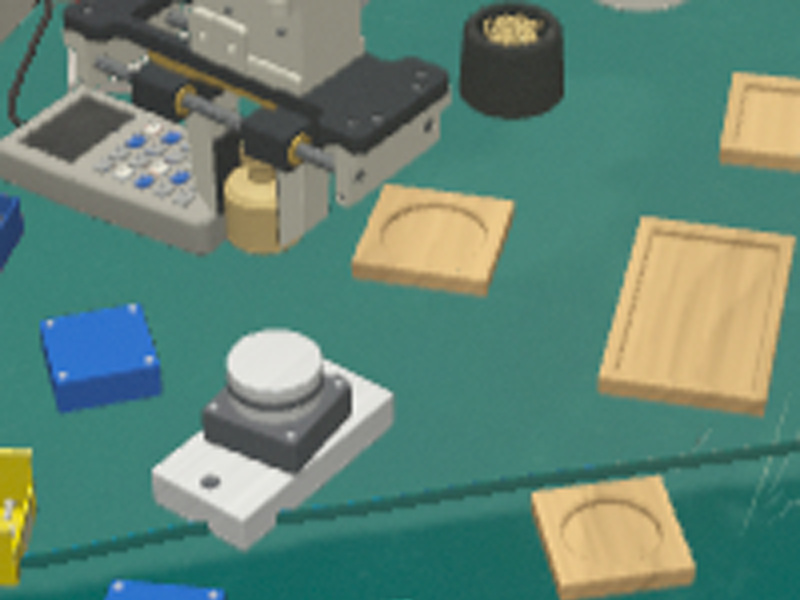

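{"op": "move_arm", "data": {"series": [[-2,0,0,0,0,0],[-4,0.2,0,0,0,0],[-4,0.2,0,0,0,0],[-4,0.2,0,0,0,0],[-4,0.1,-1,0,0,0],[-1.6,0,-3,0,0,0],[0,0,-4,0,0,0],[0,0,-2,0,0,0]]}}

```text
clock: 11.75
position: [0.4492, 0.1858, 0.0564]
ee_rot: [-2.521, -1.873, 0.008]
force: [-0.3, -0.6, -6.7]
width: 0.42
```

{"op": "move_arm", "data": {"series": [[0,0,-1.5,0,0,0],[0,0,0,0,0,0],[0,0,0,0,0,0]]}}

```text
clock: 12.05
position: [0.4521, 0.1859, 0.0441]
ee_rot: [-2.523, -1.872, 0.003]
force: [1.6, -0.2, -5.9]
width: 0.422
```

```bash
python3 m3.py l2.png
```

```text
[0.4528 0.1862 0.0447] [ 0.5  0.7 -5.8] 0.41858860587554453
```

View pics/l2.png

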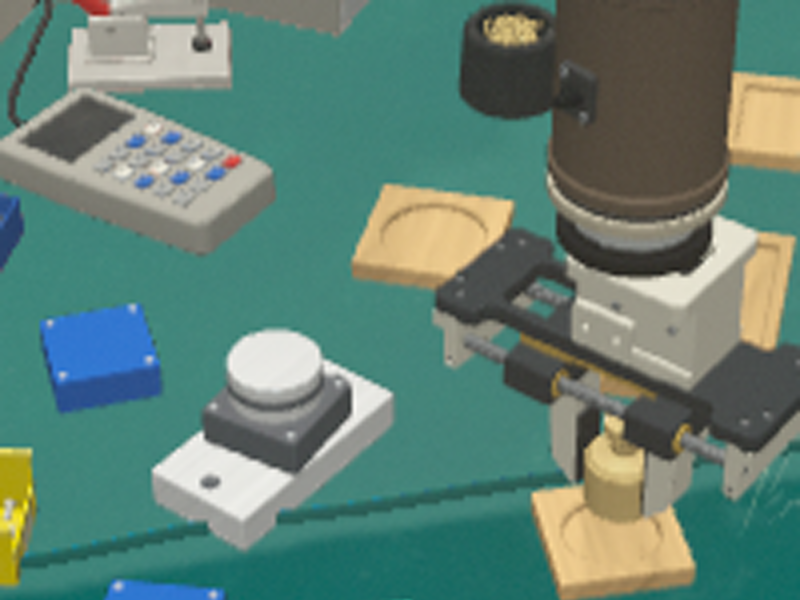

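{"op": "move_arm", "data": {"series": [[0.1,0,-1.5,0,0,0],[0,0,-0.7,0,0,0],[0,0,-0.4,0,0,0],[0,0,-0.2,0,0,0],[0,0,0,0,0,0],[0,0,0,0,0,0]]}}

```text
clock: 12.7
position: [0.4542, 0.1864, 0.0169]
ee_rot: [2.523, 1.872, 0.001]
force: [0.5, -0.5, -6.6]
width: 0.423
```

{"op": "move_arm", "data": {"series": [[0,0,-0.2,0,0,0],[0,0,0,0,0,0],[0,0,0,0,0,0]]}}

```text
clock: 13.0
position: [0.4539, 0.1864, 0.0146]
ee_rot: [2.523, 1.872, 0.0]
force: [0.5, -0.2, -6.7]
width: 0.424
```

{"op": "move_arm", "data": {"series": [[0,0,-0.1,0,0,0],[0,0,0,0,0,0],[0,0,0,0,0,0]]}}

```text
clock: 13.3
position: [0.4541, 0.1864, 0.014]
ee_rot: [-2.523, -1.871, -0.001]
force: [-1.2, -1.8, 5.4]
width: 0.42
```

{"op": "move_arm", "data": {"series": [[0,0,0,0,0,0],[0,0,0,0,0,0],[0,0,0,0,0,0],[0,0,0,0,0,0],[0,0,0,0,0,0],[0,0,0,0,0,0]], "grip": 0.9}}

```text
clock: 13.9
position: [0.454, 0.1864, 0.0135]
ee_rot: [2.523, 1.872, -0.0]
force: [-0.6, -0.1, 0.0]
width: 0.879
```

{"op": "move_arm", "data": {"series": [[0,0,2,0,0,0],[0,0,4,0,0,0],[0,0,5,0,0,0],[3,0,3,0,0,0],[5,0,0,0,0,0],[5,0,0,0,0,0],[4,0,0,0,0,0],[0,0,0,0,0,0]]}}

```text
clock: 14.7
position: [0.6285, 0.185, 0.1531]
ee_rot: [2.522, 1.867, 0.002]
force: [1.1, -0.2, -0.1]
width: 0.9
```

```bash
cat > m4.py <<'E'
from fit import *
s=snap('side'); o=monitor.observe(); print(o['position'].round(4),o['force'].round(1))
ww=lambda c:white(c)
def brass(c):
    h,s_,v=cv2.split(cv2.cvtColor(c,cv2.COLOR_RGB2HSV)); return (h<28)&(h>8)&(s_>85)
A=[]
for n,m,c,p0,pad in [('long',box(.066,.130,0,.024),lambda c:white(c)|dark(c),[.645,.184,-.28],5)]:
    pass
# long: side hull of lower white+dark minus disc: fit joint hull of stack
stack=lambda p: box(.066,.130,0,.024)([p[0],p[1],p[2]])
for n,rz,p0 in (('disc',[(.026,.048),(.026,.072)],[.649,.179]),):
    r=[]
    for im in [s]:
        # top face of disc: white blob
        c=pix(im,[p0+[.072]])[0]; w=cv2.cvtColor(im['color'],cv2.COLOR_RGB2HSV)
        x0,y0=int(c[0])-20,int(c[1])-16; g=im['color'][y0:y0+45,x0:x0+40,::-1]
        cv2.imwrite('pics/disc.png',cv2.resize(g,None,fx=12,fy=12,interpolation=cv2.INTER_NEAREST)); print(x0,y0,c)
for n,m,c,p0 in [('square',box(.06,.06,.024,.048),dark,[.648,.179,-.2])]:
    for yaw in(-.3,-.1): 
        p,f=fit(m,c,[p0[0],p0[1],yaw],[s],pad=5); print(n,p.round(4),round(f,3))
np.save('side_now.npy',s['color'])
d=outline_of('side','round_spacer_mid'); print([(round(q['p'],2),q['rect']) for q in d])
d=outline_of('side','brass_weight_mid'); print([(round(q['p'],2),q['rect']) for q in d])
P=cyl((.02,.006),(.02,.032),(.010,.064))([.4535,.1862]); q=pix(s,P); print('exp weight rect',q.min(0),q.max(0)-q.min(0))
P=cyl((.026,.048),(.026,.072))([.649,.179]); q=pix(s,P); print('exp disc rect',q.min(0),q.max(0)-q.min(0))
E
python3 m4.py
```

```text
[0.6258 0.1853 0.1528] [-1.9 -0.4  0.2]
248 253 [268.42378407 269.01540899]
square [ 0.645   0.185  -0.1672] 0.219
square [ 0.6449  0.1839 -0.1514] 0.22
[(0.88, [258.0, 259.6, 21.0, 27.6])]
[(0.74, [345.7, 287.6, 19.3, 31.8]), (0.73, [382.7, 196.7, 34.5, 28.3])]
exp weight rect [344.01135877 291.10755294] [19.48338497 30.18999048]
exp disc rect [256.35040082 261.49624936] [24.42695938 23.87679778]
```

```bash
cat > m5.py <<'E'
from fit import *
s=imaging.get_image('side'); h,sa,v=cv2.split(cv2.cvtColor(s['color'],cv2.COLOR_RGB2HSV))
o=np.array([225,250]); S=6; N=90
c=slice(o[1],o[1]+80),slice(o[0],o[0]+N)
h,sa,v=[cv2.resize(a[c].astype(np.float32),None,fx=S,fy=S,interpolation=cv2.INTER_LINEAR) for a in(h,sa,v)]
lab=np.where(sa>75,0,np.where(v>128,1,2)).astype(np.uint8)
def poly(m,P,val): cv2.fillConvexPoly(m,np.round((hull(pix(s,P))-o+.5)*S).astype(np.int32),val)
def render(p):
    m=np.zeros(lab.shape,np.uint8)
    poly(m,box(.066,.13,0,.024)(p[:3]),1); poly(m,box(.06,.06,.024,.048)(p[3:6]),2)
    poly(m,cyl((.026,.048),(.026,.072))(p[6:8]),9); poly(m,cyl((.026,.066),(.026,.072))(p[6:8]),1); return m
roi=np.zeros(lab.shape,np.uint8); poly(roi,box(.08,.15,0,.03)([.645,.184,-.28]),1); poly(roi,cyl((.034,.05),(.034,.08))([.649,.179]),1)
def cost(p):
    m=render(p); return float(((m!=lab)&(m!=9)&(roi>0)).sum())/S/S
best=None
for yaw in(-.35,-.28,-.2):
    p=np.array([.645,.183,-.28,.647,.181,yaw,.649,.179]); st=np.array([.005,.005,.08]*2+[.005,.005])
    for _ in range(3):
        r=minimize(cost,p,method='Nelder-Mead',options=dict(initial_simplex=np.vstack([p]+[p+np.eye(8)[i]*st[i] for i in range(8)]),maxiter=900,xatol=1e-4,fatol=.05)); p=r.x
    if best is None or r.fun<best.fun: best=r
    print(r.fun,r.x.round(4))
a=cv2.resize(s['color'][c][:,:,::-1],None,fx=S,fy=S,interpolation=cv2.INTER_CUBIC); b=best.x
for P in(box(.066,.13,0,.024)(b[:3]),box(.06,.06,.024,.048)(b[3:6]),cyl((.026,.048),(.026,.072))(b[6:8])): cv2.polylines(a,[np.round((hull(pix(s,P))-o+.5)*S).astype(np.int32)],True,(0,0,255),1)
cv2.imwrite('pics/m5.png',a)
E
python3 m5.py
```

```text
94.5 [ 0.6501  0.1825 -0.3013  0.6503  0.1787 -0.1707  0.6496  0.1801]
92.72222222222223 [ 0.6502  0.1825 -0.2998  0.6499  0.1787 -0.17    0.6493  0.1799]
92.8611111111111 [ 0.6502  0.1826 -0.2997  0.65    0.1786 -0.1704  0.6496  0.1799]
```

View pics/m5.png

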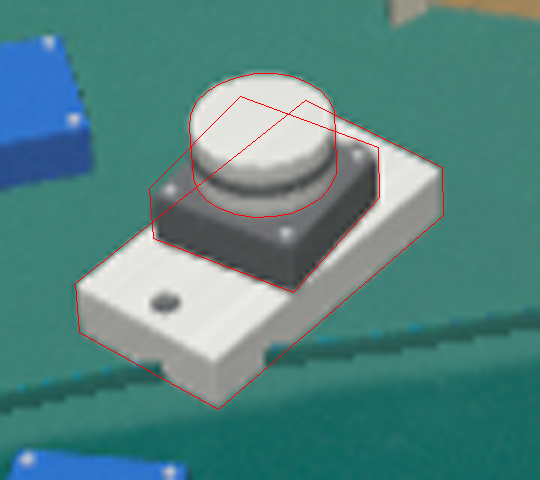

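{"op": "move_arm", "data": {"series": [[2.4,-0.5,0,0,0,0],[0,0,-3,0,0,0],[0,0,-4,0,0,0],[0,0,-1.5,0,0,0],[0,0,0,0,0,0],[0,0,0,0,0,0]], "grip": 1}}

```text
clock: 15.5
position: [0.6482, 0.1816, 0.0699]
ee_rot: [2.523, 1.872, 0.001]
force: [0.2, -0.6, 0.2]
width: 1.0
```

{"op": "move_arm", "data": {"series": [[0.1,-0.1,-1.3,0,0,0],[0,0,0,0,0,0],[0,0,0,0,0,0],[0,0,0,0,0,0]], "grip": 0.6, "force": 15}}

```text
clock: 15.9
position: [0.6492, 0.1804, 0.056]
ee_rot: [2.523, 1.872, 0.001]
force: [0.5, -0.3, 0.5]
width: 0.705
```

{"op": "move_arm", "data": {"series": [[0,0,0,0,0,0],[0,0,0,0,0,0],[0,0,0,0,0,0],[0,0,0,0,0,0]], "grip": 0.4}}

```text
clock: 16.3
position: [0.6492, 0.1804, 0.0559]
ee_rot: [2.523, 1.872, 0.001]
force: [-0.1, 0.7, 3.5]
width: 0.565
```

{"op": "move_arm", "data": {"series": [[0,0,0,0,0,0],[0,0,0.5,0,0,0],[0,0,2,0,0,0],[0,0,3,0,0,0],[-0.3,-3,0,0,0,0],[-0.4,-4,0,0,0,0],[-0.4,-5,0,0,0,0],[-0.4,-5,0,0,0,0]], "force": 25}}

```text
clock: 17.1
position: [0.6334, 0.0096, 0.1106]
ee_rot: [-2.522, -1.873, 0.0]
force: [0.3, -0.4, -1.3]
width: 0.561
```

{"op": "move_arm", "data": {"series": [[-0.3,-4.2,-2,0,0,0],[0,0,-3,0,0,0],[0,0,-2.5,0,0,0],[0,0,-1,0,0,0],[0,0,-0.5,0,0,0],[0,0,0,0,0,0],[0,0,0,0,0,0]]}}

```text
clock: 17.8
position: [0.6318, -0.0311, 0.0217]
ee_rot: [2.522, 1.872, 0.002]
force: [-0.2, -0.5, -1.1]
width: 0.561
```

{"op": "move_arm", "data": {"series": [[0,0,-0.4,0,0,0],[0,0,-0.25,0,0,0],[0,0,0,0,0,0],[0,0,0,0,0,0]]}}

```text
clock: 18.2
position: [0.631, -0.0313, 0.0142]
ee_rot: [2.523, 1.872, 0.0]
force: [0.0, 0.3, -0.5]
width: 0.561
```

{"op": "move_arm", "data": {"series": [[0,0,-0.1,0,0,0],[0,0,0,0,0,0],[0,0,0,0,0,0]]}}

```text
clock: 18.5
position: [0.6311, -0.0314, 0.0138]
ee_rot: [-2.523, -1.872, -0.001]
force: [-2.6, 0.5, 6.4]
width: 0.556
```

Seated. Release, retreat, and check both placed parts numerically.

{"op": "move_arm", "data": {"series": [[0,0,0,0,0,0],[0,0,0,0,0,0],[0,0,0,0,0,0],[0,0,0,0,0,0],[0,0,0,0,0,0]], "grip": 1}}

```text
clock: 19.0
position: [0.631, -0.0314, 0.013]
ee_rot: [2.523, 1.872, -0.0]
force: [0.3, -0.3, 0.4]
width: 0.945
```

{"op": "move_arm", "data": {"series": [[0,0,3,0,0,0],[0,0,4,0,0,0],[0,0,3,0,0,4],[0.4,4,0,0,0,4],[0.5,5,0,0,0,0],[0.5,5,0,0,0,0],[0.5,5,0,0,0,0],[0,2,0,0,0,0]]}}

```text
clock: 19.8
position: [0.6493, 0.1855, 0.1126]
ee_rot: [-2.377, -2.05, -0.003]
force: [0.1, 0.4, -0.4]
width: 0.997
```

{"op": "move_arm", "data": {"series": [[0,0,-2,0,0,0],[0,0,-3,0,0,0],[0,0,0,0,0,0],[0,0,0,0,0,0]]}}

```text
clock: 20.2
position: [0.6497, 0.1772, 0.0631]
ee_rot: [-2.387, -2.042, 0.002]
force: [-0.9, -0.2, 0.9]
width: 1.004
```

```bash
python3 - <<'E'
from h import *
from fit import cyl
s=snap('side','r1.png'); o=monitor.observe(); R=cv2.Rodrigues(o['ee_rot'])[0]; print(o['position'].round(4),'jaw deg',np.degrees(np.arctan2(R[1,1],R[0,1])))
for d in outline_of('side','round_spacer_mid'): print(round(d['p'],2),d['rect'])
q=pix(s,cyl((.026,.006),(.026,.03))([.6315,-.0315])); print('exp',q.min(0),q.max(0)-q.min(0))
E
```

```text
[0.6505 0.1773 0.0641] jaw deg -8.910410067917704
0.5 [300.6, 224.9, 16.4, 19.3]
exp [298.57089771 226.19774162] [21.14805514 20.31544721]
```

{"op": "move_arm", "data": {"series": [[0,0.1,-2,0,0,-0.8],[0,0,-1.1,0,0,0],[0,0,0,0,0,0],[0,0,0,0,0,0]], "grip": 0.7, "force": 15}}

```text
clock: 20.7
position: [0.6502, 0.1788, 0.0327]
ee_rot: [2.401, 2.026, 0.0]
force: [0.5, -0.2, 0.2]
width: 0.721
```

{"op": "move_arm", "data": {"series": [[0,0,0,0,0,0],[0,0,0,0,0,0],[0,0,0,0,0,0],[0,0,0,0,0,0]], "grip": 0.5}}

```text
clock: 21.1
position: [0.65, 0.179, 0.0328]
ee_rot: [-2.401, -2.026, -0.001]
force: [-2.7, -0.6, 7.2]
width: 0.654
```

{"op": "move_arm", "data": {"series": [[0,0,0,0,0,0],[0,0,0.5,0,0,0],[0,0,2,0,0,0],[0,0,4,0,0,0],[-1,-2.1,1,0,0,1.7],[-2,-4,0,0,0,1.7],[-2,-4,0,0,0,1.7],[-2,-4,0,0,0,1.7]], "force": 30}}

```text
clock: 21.9
position: [0.5791, 0.0365, 0.1073]
ee_rot: [2.274, 2.167, 0.0]
force: [0.7, -0.3, -2.4]
width: 0.65
```

{"op": "move_arm", "data": {"series": [[-2,-4,0,0,0,1.7],[-2,-4,0,0,0,1.7],[-2,-4,0,0,0,1.7],[-2,-4,0,0,0,1.7],[-2,-4,0,0,0,1.7],[-2,-4,0,0,0,1.7],[-1,-3,0,0,0,1.7],[0,0,0,0,0,0]]}}

```text
clock: 22.7
position: [0.4476, -0.2376, 0.1077]
ee_rot: [2.046, 2.381, -0.003]
force: [-0.7, 0.4, -3.1]
width: 0.648
```

{"op": "move_arm", "data": {"series": [[0,0,-3,0,0,0],[0,0,-2,0,0,0],[0,0,0,0,0,0],[0,0,0,0,0,0]]}}

```text
clock: 23.1
position: [0.4501, -0.2319, 0.0573]
ee_rot: [-2.039, -2.389, 0.0]
force: [0.8, -0.1, -2.9]
width: 0.649
```

{"op": "move_arm", "data": {"series": [[0,-0.1,-2.5,0,0,0],[0,0,-1,0,0,0],[0,0,-0.5,0,0,0],[0,0,-0.15,0,0,0],[0,0,0,0,0,0],[0,0,0,0,0,0]]}}

```text
clock: 23.7
position: [0.4503, -0.2332, 0.0162]
ee_rot: [2.039, 2.389, 0.001]
force: [0.4, 0.1, -4.0]
width: 0.651
```

{"op": "move_arm", "data": {"series": [[0,0,-0.1,0,0,0],[0,0,0,0,0,0],[0,0,0,0,0,0]]}}

```text
clock: 24.0
position: [0.4501, -0.2331, 0.0148]
ee_rot: [2.039, 2.389, 0.0]
force: [-0.8, 0.1, -0.2]
width: 0.652
```

{"op": "move_arm", "data": {"series": [[0,0,-0.1,0,0,0],[0,0,0,0,0,0],[0,0,0,0,0,0]]}}

```text
clock: 24.3
position: [0.4501, -0.2331, 0.0147]
ee_rot: [2.039, 2.389, 0.001]
force: [-4.3, 2.2, 16.6]
width: 0.656
```

{"op": "move_arm", "data": {"series": [[0,0,0,0,0,0],[0,0,0,0,0,0],[0,0,0,0,0,0],[0,0,0,0,0,0],[0,0,0,0,0,0]], "grip": 1}}

```text
clock: 24.8
position: [0.4499, -0.2331, 0.0135]
ee_rot: [-2.04, -2.389, 0.0]
force: [-0.1, -0.5, -0.5]
width: 0.99
```

{"op": "move_arm", "data": {"series": [[0,0,3,0,0,0],[0,0,4,0,0,0],[0,0,3,0,0,0],[2,4,0,0,0,-3],[2,4,0,0,0,-3],[2,4,0,0,0,-3],[2,4,0,0,0,-3],[2,4,0,0,0,-3]]}}

```text
clock: 25.6
position: [0.5504, -0.0313, 0.1136]
ee_rot: [2.336, 2.1, 0.0]
force: [0.5, -0.2, -0.2]
width: 1.001
```

```bash
sed -i 's/\[180:340,200:400/[170:320,240:440/' m3.py; python3 m3.py l3.png
```

```text
[ 0.554  -0.022   0.1132] [4.2 7.6 1.6] 0.9999672772970324
```

View pics/l3.png

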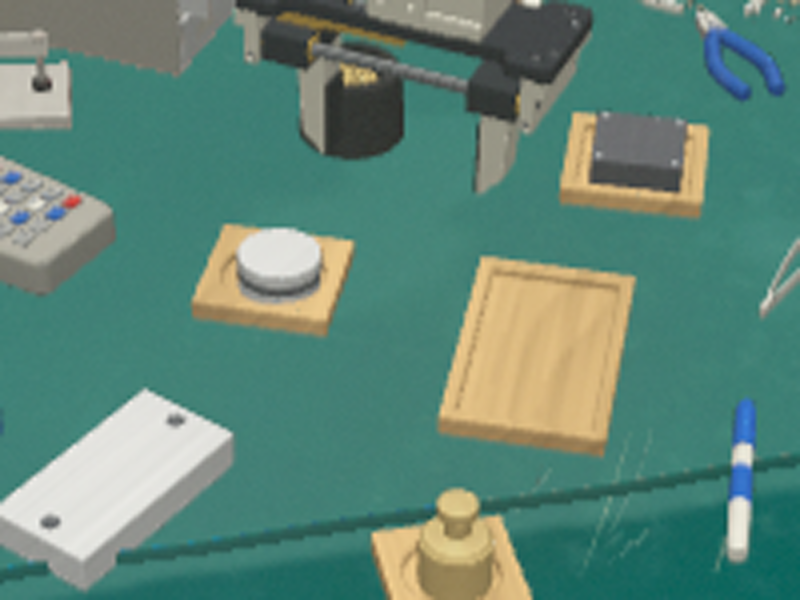

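{"op": "move_arm", "data": {"series": [[2,4,0,0,0,-2.5],[2,4,0,0,0,-2.5],[2,4,0,0,0,-2.5],[2,4,0,0,0,-2.5],[2,4,0,0,0,-1.2],[0,1.5,0,0,0,0],[0,0,-2,0,0,0],[0,0,0,0,0,0]]}}

```text
clock: 26.45
position: [0.6479, 0.1819, 0.091]
ee_rot: [-2.526, -1.866, 0.007]
force: [0.3, -0.3, -0.0]
width: 0.999
```

```bash
python3 - <<'E'
from fit import *
s=snap('side'); o=monitor.observe(); R=cv2.Rodrigues(o['ee_rot'])[0]; print(o['position'].round(4),'jaw deg',np.degrees(np.arctan2(R[1,1],R[0,1])))
print(fit(box(.066,.13,0,.024),lambda c:cv2.cvtColor(c,cv2.COLOR_RGB2HSV)[:,:,1]<60,[.65,.1825,-.3],[s],pad=5))
E
```

```text
[0.6486 0.181  0.0923] jaw deg -17.16892147432929
(array([ 0.64674975,  0.18453084, -0.30108246]), np.float64(0.1403611548722658))
```

{"op": "move_arm", "data": {"series": [[0.1,0.1,-4,0,0,0],[0,0,-3,0,0,0],[0,0,-0.7,0,0,0],[0,0,0,0,0,0],[0,0,0,0,0,0]]}}

```text
clock: 27.0
position: [0.6521, 0.1824, 0.0185]
ee_rot: [2.528, 1.864, 0.003]
force: [-0.0, 0.5, 0.8]
width: 1.0
```

{"op": "move_arm", "data": {"series": [[0,0,-0.6,0,0,0],[0,0,0,0,0,0],[0,0,0,0,0,0],[0,0,0,0,0,0],[0,0,0,0,0,0]], "grip": 0.6, "force": 15}}

```text
clock: 27.5
position: [0.6508, 0.1831, 0.011]
ee_rot: [-2.528, -1.865, -0.0]
force: [-2.2, 0.6, 4.0]
width: 0.716
```

{"op": "move_arm", "data": {"series": [[0,0,0,0,0,0],[0,0,0.5,0,0,0],[0,0,1.5,0,0,0],[0,0,3,0,0,0],[0,0,3,0,0,0],[-1.2,-1.2,1,0,0,2],[-2.5,-2.6,0,0,0,3],[-2.5,-2.6,0,0,0,3]], "force": 40}}

```text
clock: 28.3
position: [0.5886, 0.1185, 0.1017]
ee_rot: [2.388, 2.04, 0.002]
force: [0.1, -1.0, -4.8]
width: 0.715
```

{"op": "move_arm", "data": {"series": [[-2.5,-2.6,0,0,0,3],[-2.5,-2.6,0,0,0,3],[-2.5,-2.6,0,0,0,3],[-2.5,-2.6,0,0,0,3],[-2.5,-2.6,0,0,0,3],[-0.5,-0.5,0,0,0,1.4],[0,0,0,0,0,0],[0,0,0,0,0,0]]}}

```text
clock: 29.1
position: [0.4602, -0.0155, 0.1012]
ee_rot: [2.077, 2.356, 0.003]
force: [0.2, 0.1, -5.5]
width: 0.713
```

{"op": "move_arm", "data": {"series": [[0,0,-3,0,0,0],[0,0,-2,0,0,0],[0,0,0,0,0,0],[0,0,0,0,0,0]]}}

```text
clock: 29.5
position: [0.4596, -0.0155, 0.0507]
ee_rot: [-2.076, -2.358, 0.001]
force: [0.5, -0.7, -6.1]
width: 0.715
```

```bash
python3 - <<'E'
from fit import *
s=snap('side'); o=monitor.observe(); R=cv2.Rodrigues(o['ee_rot'])[0]; T=o['position']; yaw=np.arctan2(R[1,1],R[0,1]); print(T.round(4),'jaw deg',np.degrees(yaw),'tilt',R[2].round(3))
p=[*T[:2],yaw]; z=T[2]-.011
draw(s,[box(.066,.13,z,z+.024)(p),box(.078,.142,.012,.012)([.458,-.016,.126])],(300,200,440,320),5.5,'l4.png')
E
```

```text
[ 0.46   -0.0157  0.0512] jaw deg 7.257878755084713 tilt [-0.     0.001 -1.   ]
```

View pics/l4.png

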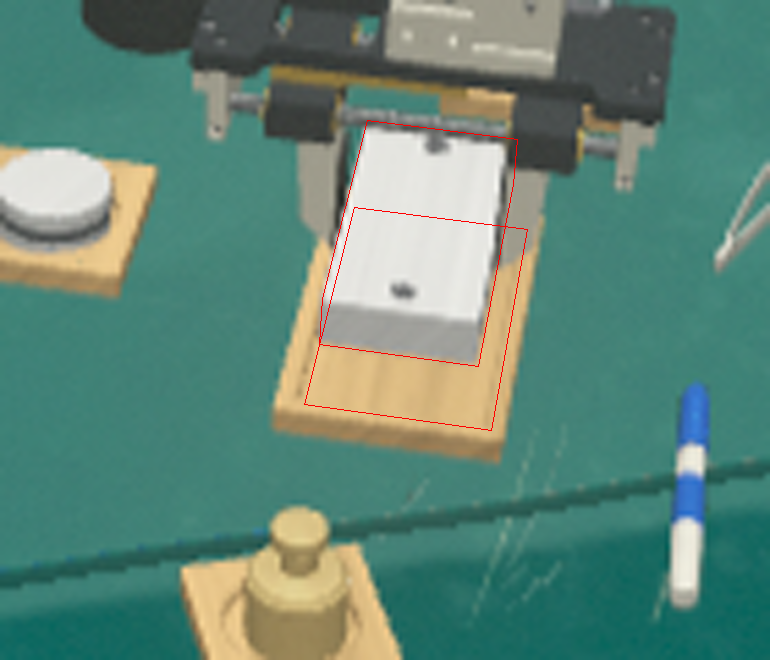

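{"op": "move_arm", "data": {"series": [[-0.2,0,-1.5,0,0,0],[0,0,-1,0,0,0],[0,0,-0.5,0,0,0],[0,0,-0.2,0,0,0],[0,0,0,0,0,0],[0,0,0,0,0,0]]}}

```text
clock: 30.15
position: [0.4573, -0.0161, 0.0189]
ee_rot: [2.077, 2.357, 0.001]
force: [-0.8, -0.1, -4.1]
width: 0.716
```

{"op": "move_arm", "data": {"series": [[0,0,-0.1,0,0,0],[0,0,0,0,0,0],[0,0,0,0,0,0]]}}

```text
clock: 30.45
position: [0.457, -0.0161, 0.0177]
ee_rot: [2.077, 2.357, 0.0]
force: [0.6, -0.1, -4.2]
width: 0.714
```

{"op": "move_arm", "data": {"series": [[0,0,-0.1,0,0,0],[0,0,0,0,0,0],[0,0,0,0,0,0]]}}

```text
clock: 30.75
position: [0.4571, -0.0161, 0.0168]
ee_rot: [2.077, 2.357, 0.001]
force: [-1.8, 1.1, 3.7]
width: 0.717
```

Contact. Release and retreat, then a final check.

{"op": "move_arm", "data": {"series": [[0,0,0,0,0,0],[0,0,0,0,0,0],[0,0,0,0,0,0],[0,0,0,0,0,0],[0,0,0,0,0,0]], "grip": 1}}

```text
clock: 31.25
position: [0.457, -0.0161, 0.0166]
ee_rot: [2.077, 2.357, 0.0]
force: [0.1, 0.0, 0.1]
width: 0.999
```

{"op": "move_arm", "data": {"series": [[0,0,3,0,0,0],[0,0,5,0,0,0],[0,0,5,0,0,0],[0,0,5,0,0,0],[0,0,4,0,0,0],[3,4,0,0,0,0],[3,4,0,0,0,0],[0,0,0,0,0,0]]}}

```text
clock: 32.05
position: [0.5197, 0.0707, 0.2366]
ee_rot: [2.067, 2.365, 0.005]
force: [-1.0, -0.4, -0.6]
width: 1.001
```

```bash
python3 - <<'E'
from fit import *
s=snap('side'); o=monitor.observe(); print(o['position'].round(4),o['force'].round(1))
draw(s,[box(.066,.13,.006,.03)([.4573,-.0161,.126]),box(.06,.06,.006,.03)([.45,-.233,.158]),cyl((.026,.006),(.026,.03))([.6315,-.0315]),cyl((.02,.006),(.02,.032),(.010,.064))([.4535,.1862])],(280,170,430,335),3.6,'end.png')
for d in outline_of('side','cleaning_pot_mid')[:1]: print(d['p'],d['rect'])
E
```

```text
[0.518  0.0672 0.2361] [-0.2 -1.1 -0. ]
0.81 [312.9, 178.7, 27.9, 31.5]
```

View pics/end.png

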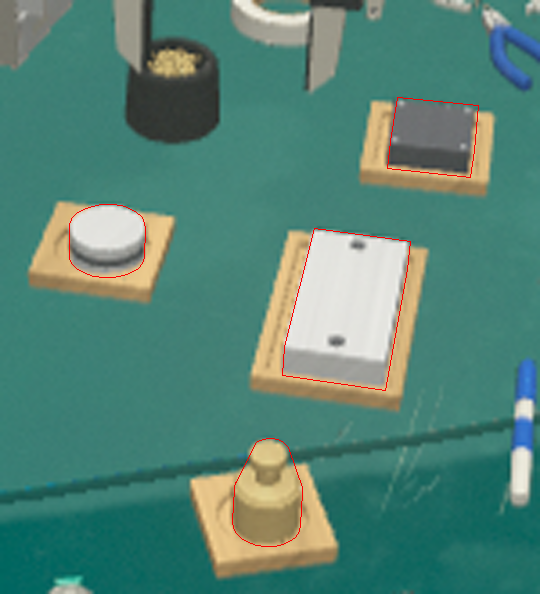

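All four parts lie fully home and match the expected outlines, and the pot hasn't moved. I'm handing in.

```bash
python3 -c "
from cell import workorder; print(workorder.sign_off())"
```

```text
the job is handed in; nothing more can be done
None
```

I took the stack down from the top. The brass weight, round spacer, square spacer and long spacer each went into their own nest, in that order, and I signed off at about 32 s.

**Last checks:**
- **Seating:** Each part was lowered until the force showed contact at the height of the recess floor. The final side picture shows all four upright and matching the outlines of fully seated parts to within about a pixel.
- **Pot:** The cleaning pot is where it was in the first picture, within the detector's scatter of 1–2 px. The gripper was clear of everything at hand-in.

**What disagreed:**
- **Height reading:** The measured position turned out to be at the fingertips, not 19 mm behind them. I found this by touching the bench gently (about 9 N) before the first grasp, and used that zero for all the heights.
- **Cameras:** The two cameras disagreed by about 7 mm in y. The side camera agreed with the gripper's position, so I used it for all positions.

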